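# Set out stripped shaft parts in reverse order for refitting

### The job

The four parts stripped from a gearbox shaft stand on the steel rack in the order in which they came off, the first off on the peg next to that rack's bow handle. Set them out for refitting on the empty plywood rack in the reverse order, one to a peg: the last part off on the peg next to its handle, and so on down to the first part off on the peg farthest from the handle. Lower each part right down over its peg, flat on the board and the same way up as it stood, without dropping it.

Things in the scene. Friction and masses are not known exactly. Their poses are not given: they have to be found in the camera images.
- gear: Bright steel spur gear lying flat: 65 mm over its 24 teeth (grip across them; they hold like a plain cylinder), 22 mm high, 0.36 kg. Round 30 mm bore right through. Loose; origin: centre of its underside, on the bore's axis. At the start flat on the steel rack (underside 15 mm above the bench) over a peg, up to 4 mm off-centre.
- bearing: Bright steel ball bearing lying flat, balls and brass cage showing between its two rings: 62 mm diameter, 16 mm high, 0.2 kg. Round 30 mm bore right through. Loose; origin: centre of its underside, on the bore's axis. At the start flat on the steel rack (underside 15 mm above the bench) over a peg, up to 4 mm off-centre.
- spacer: Plain bright steel spacer sleeve (tube) on end: 42 mm diameter, 38 mm high, 0.2 kg. Round 30 mm bore right through. Loose; origin: centre of its underside, on the bore's axis. At the start flat on the steel rack (underside 15 mm above the bench) over a peg, up to 4 mm off-centre.
- sprocket: Dark steel chain sprocket, hub up: toothed disc 67 mm over 15 teeth and 7 mm thick at the bottom, above it a plain round hub, 46 mm diameter, up to 28 mm height (grip the hub); 0.3 kg. Round 30 mm bore right through. Loose; origin: centre of its underside, on the bore's axis. At the start flat on the steel rack (underside 15 mm above the bench) over a peg, up to 4 mm off-centre.
- strip_rack: Fixed steel strip-down rack: plate 90 x 395 mm, top 15 mm above the bench, four pegs in a row, bow handle (52 mm high) at one end. Origin: on the bench, below mid-row. y runs along the row towards the handle, x across: pegs at x = 0, y = +135, +45, -45, -135 mm, handle at y = +200 mm. The first part off stands at +135, the last at -135.
- fit_rack: Fixed plywood refitting rack, empty: board 90 x 395 mm, top 18 mm above the bench, bow handle (52 mm high) at one end. Origin: on the bench, below mid-row. y runs along the row towards the handle, x across: steel pegs at x = 0, y = +135, +45, -45, -135 mm, handle at y = +200 mm. Pegs: 10 mm diameter, 45 mm high above the board.
- gear_peg: The steel rack's peg on which the gear stands at the start: fixed, 10 mm diameter, 45 mm high. Origin: centre of its foot, on the rack's top (15 mm above the bench). The four pegs look alike; this one's place in the row is the gear's place in the order.
- bearing_peg: The steel rack's peg on which the bearing stands at the start: fixed, 10 mm diameter, 45 mm high. Origin: centre of its foot, on the rack's top (15 mm above the bench). The four pegs look alike; this one's place in the row is the bearing's place in the order.
- spacer_peg: The steel rack's peg on which the spacer stands at the start: fixed, 10 mm diameter, 45 mm high. Origin: centre of its foot, on the rack's top (15 mm above the bench). The four pegs look alike; this one's place in the row is the spacer's place in the order.
- sprocket_peg: The steel rack's peg on which the sprocket stands at the start: fixed, 10 mm diameter, 45 mm high. Origin: centre of its foot, on the rack's top (15 mm above the bench). The four pegs look alike; this one's place in the row is the sprocket's place in the order.

How it is judged:
At the end, for the whole second after the job is handed in: Places from the handle mirrored (1st to 4th, 2nd to 3rd, 3rd to 2nd, 4th to 1st): each part on its refitting-rack peg, axis within 13 mm of it along and across the rack, underside within 4 mm of the board, within 0.12 rad of upright, same way up, released and at rest (((y of gear_peg in the frame of strip_rack between 0.115 and 0.155 m and y of gear in the frame of fit_rack between -0.148 and -0.122 m) or (y of gear_peg in the frame of strip_rack between 0.025 and 0.065 m and y of gear in the frame of fit_rack between -0.058 and -0.032 m) or (y of gear_peg in the frame of strip_rack between -0.065 and -0.025 m and y of gear in the frame of fit_rack between 0.032 and 0.058 m) or (y of gear_peg in the frame of strip_rack between -0.155 and -0.115 m and y of gear in the frame of fit_rack between 0.122 and 0.148 m)) and x of gear in the frame of fit_rack between -0.013 and 0.013 m and z of gear in the frame of fit_rack between 0.014 and 0.022 m and angle between each of gear, bearing, spacer, sprocket's own z axis and vertical below 0.12 rad and linear speed of each of gear, bearing, spacer, sprocket below 0.02 m/s and angular speed of each of gear, bearing, spacer, sprocket below 0.3 rad/s and contact force between each of gear, bearing, spacer, sprocket and the fingers below 0.1 N and ((y of bearing_peg in the frame of strip_rack between 0.115 and 0.155 m and y of bearing in the frame of fit_rack between -0.148 and -0.122 m) or (y of bearing_peg in the frame of strip_rack between 0.025 and 0.065 m and y of bearing in the frame of fit_rack between -0.058 and -0.032 m) or (y of bearing_peg in the frame of strip_rack between -0.065 and -0.025 m and y of bearing in the frame of fit_rack between 0.032 and 0.058 m) or (y of bearing_peg in the frame of strip_rack between -0.155 and -0.115 m and y of bearing in the frame of fit_rack between 0.122 and 0.148 m)) and x of bearing in the frame of fit_rack between -0.013 and 0.013 m and z of bearing in the frame of fit_rack between 0.014 and 0.022 m and ((y of spacer_peg in the frame of strip_rack between 0.115 and 0.155 m and y of spacer in the frame of fit_rack between -0.148 and -0.122 m) or (y of spacer_peg in the frame of strip_rack between 0.025 and 0.065 m and y of spacer in the frame of fit_rack between -0.058 and -0.032 m) or (y of spacer_peg in the frame of strip_rack between -0.065 and -0.025 m and y of spacer in the frame of fit_rack between 0.032 and 0.058 m) or (y of spacer_peg in the frame of strip_rack between -0.155 and -0.115 m and y of spacer in the frame of fit_rack between 0.122 and 0.148 m)) and x of spacer in the frame of fit_rack between -0.013 and 0.013 m and z of spacer in the frame of fit_rack between 0.014 and 0.022 m and ((y of sprocket_peg in the frame of strip_rack between 0.115 and 0.155 m and y of sprocket in the frame of fit_rack between -0.148 and -0.122 m) or (y of sprocket_peg in the frame of strip_rack between 0.025 and 0.065 m and y of sprocket in the frame of fit_rack between -0.058 and -0.032 m) or (y of sprocket_peg in the frame of strip_rack between -0.065 and -0.025 m and y of sprocket in the frame of fit_rack between 0.032 and 0.058 m) or (y of sprocket_peg in the frame of strip_rack between -0.155 and -0.115 m and y of sprocket in the frame of fit_rack between 0.122 and 0.148 m)) and x of sprocket in the frame of fit_rack between -0.013 and 0.013 m and z of sprocket in the frame of fit_rack between 0.014 and 0.022 m); the robot touches nothing.
It fails at once if the gear is dropped (falls free by more than about 30 mm) (linear speed of gear above 0.75 m/s and contact force between gear and the fingers below 0.05 N).
It fails at once if the bearing is dropped (falls free by more than about 30 mm) (linear speed of bearing above 0.75 m/s and contact force between bearing and the fingers below 0.05 N).
It fails at once if the spacer is dropped (falls free by more than about 30 mm) (linear speed of spacer above 0.75 m/s and contact force between spacer and the fingers below 0.05 N).
It fails at once if the sprocket is dropped (falls free by more than about 30 mm) (linear speed of sprocket above 0.75 m/s and contact force between sprocket and the fingers below 0.05 N).
It also fails if it takes over 96 s, if anything falls off the work surface, if the arm or the gripper's body presses on something with over 40 N, if the wrist force passes 120 N, or if a joint passes its speed limit or range.

### The arm

A 7-joint arm with a two-finger parallel gripper is mounted at the origin on the work surface. World frame = base frame: x ahead of the robot, y to its left, z up, the work surface at z = 0. Lengths are in m, angles in rad, forces in N, time in s.
With the tool pointing down it reaches from about 0.4 to 0.85 m from the base axis. Payload 6.9 kg.
Tool frame: the origin (TCP) lies at the very end of the fingers, on their centre line; the grasp point (between the pads) lies 19 mm behind it; x points along the fingers, z is the direction in which the jaws open and shut, and the axes are right-handed (so a half turn about x gives the same grasp; the last joint's range is limited). The gripper opens to 85 mm and grips with 20 to 120 N. Pads are 22 mm wide; open, the fingers measure 114 mm over their backs; the gripper's body (76 mm by 85 mm) begins 54 mm behind the grasp point. The pads swing forward as they close: fully open they stand 13 mm farther back than shut.
Start: joints at [-1.171, 0.507, -0.238, 1.5, 0.126, 1.149, -0.155], TCP at [0.182, 0.598, 0.231] pointing down, gripper open.
Joint ranges: [-3.08, 3.08], [-0.24, 2.05], [-1.43, 1.35], [0, 2.5], [-1.52, 4.66], [0.17, 1.96], [-2.89, 2.89]. Speed limits (rad/s): [2.39, 2.39, 3.14, 3.14, 3.14, 3.14, 3.14].

### API

Orientations are given as a rotation vector (axis times angle).
In Python, from bench import arm gives the robot as it stands. The module is installed in compiled form; this text tells all that it offers. Calls block until the motion is done:
- arm.goto(position, orientation): joint-space move of the TCP to a pose.
- arm.line_to(position, orientation=None, feed=0.15): straight line of the TCP; orientation=None keeps the orientation; feed is the mean speed in m/s.
- arm.move_joints(angles): joint-space move.
- arm.let_go() and arm.gripper_close(grasp_force=None): open the fingers fully, or close them until they stop; grasp_force is the grip in N (None keeps the last).
- arm.wait(seconds).
- arm.ik(position, orientation): joint angles nearest the present ones, or None.
- arm.read_camera(name): name is "side" or "top"; returns a dict with "img" (400x640x3 uint8, red, green, blue), "z_map" (400x640 float32, m along the optical axis (not along the pixel's ray), 0 where there is no reading), "fx", "fy", "cx", "cy" (pixels), "extrinsics" (4x4, takes a point from camera to world coordinates). Camera axes: x right, y up, looking along -z (the intrinsics and any distortion apply to the point x, -y, -z); pixel columns grow to the right and rows downward; lengths in m; the calibration is good to about 2 mm. A picture is of the moment at which its call begins.
A pose or a line that the arm cannot do raises arm.IKError and nothing moves.
- arm.finish_job(): hands the job in, once; it reports no verdict.
Trained networks look in the newest picture that a camera, given by its name, has taken for a name from the list of things; names that differ only in an ending like _2 or _b are one class to them, and where a whole thing is asked for, a point or a joint stands for the part that bears it (a point fixed in the world has none). Each returns a list of dicts, best first, with "score" (0 to 1); they miss things now and then, are a little off and sometimes report something else, mostly with a low value. They report only what shows in the picture. A call takes as long as a camera call.
- arm.recognise(camera, target): "centre" ([row, column] in pixels, amid what is visible of it).
- arm.masks_of(camera, target): "region" (400x640 bool, what is visible of it) and "centre" ([row, column] in pixels, amid what is visible of it).
- arm.spot_point(camera, target): "centre" ([row, column] in pixels: a listed point, or the origin of a listed thing).
Readings, each from a call of its own:
- arm.read_t(): time.
- arm.read_qpos(): joint angles.
- arm.read_joint_velocities(): joint speeds.
- arm.read_effort(): joint torques, N m.
- arm.read_eef_pos(): TCP position.
- arm.read_orientation(): TCP orientation.
- arm.read_force(): force on the tool from outside, world axes, zero at the start.
- arm.read_wrist_torque(): the same for the moment, N m.
- arm.read_finger_gap(): finger opening in m.
Only numpy, scipy, OpenCV 4.12 (cv2) and the standard library are available. Lean on these libraries where they do the work, as an engineer would, in place of code of your own. Each camera call takes 0.05 s, during which the arm holds its last target. There are 200 camera calls.

## Working session

There is one attempt and no reset: what is moved stays moved. The work goes in short steps, each a Python script; the robot and the scene stay as the last script left them, time stands still between calls to the robot, and variables do not carry over. Pictures are saved under pics/ and viewed, about 12 in all and at most 16, crops included, and the job is handed in when it is done.

```bash
mkdir -p pics; cat > h.py <<'E'
import numpy as np, cv2
from bench import arm
def snap(cam,name=None):
    d=arm.read_camera(cam)
    if name: cv2.imwrite(f'pics/{name}.png',d['img'][:,:,::-1])
    return d
def cloud(d):
    z=d['z_map'].astype(float); r,c=np.indices(z.shape)
    p=np.stack([(c-d['cx'])/d['fx']*z,-(r-d['cy'])/d['fy']*z,-z,np.ones_like(z)],-1)
    w=(p@np.array(d['extrinsics']).T)[...,:3]; w[z==0]=np.nan
    return w
def onplane(d,rc,h):
    E=np.array(d['extrinsics']); v=E[:3,:3]@np.array([(rc[1]-d['cx'])/d['fx'],-(rc[0]-d['cy'])/d['fy'],-1]); o=E[:3,3]
    return o+v*(h-o[2])/v[2]
E
python3 - <<'E'
from h import *
np.set_printoptions(precision=4,suppress=True)
for cam in ['top','side']:
    d=snap(cam,cam+'0'); np.save(cam+'0.npy',cloud(d)); print(cam,d['fx'],d['cx'],np.array(d['extrinsics']), [k for k in d])
    for n in ['gear','bearing','spacer','sprocket','strip_rack','fit_rack']:
        for m in arm.masks_of(cam,n)[:2]:
            w=cloud(d)[m['region']]; w=w[~np.isnan(w[:,0])]
            print(n,round(m['score'],2),m['centre'],m['region'].sum(),np.median(w,0),w.min(0),w.max(0))
print(arm.read_t(),arm.read_orientation(),arm.read_finger_gap())
E
```

```text
top 449.3441985586117 323.8922634552005 [[-0.0193  0.9811 -0.1926  0.3831]
 [-0.9995 -0.0241 -0.0226 -0.0237]
 [-0.0268  0.1921  0.981   0.917 ]
 [ 0.      0.      0.      1.    ]] ['img', 'z_map', 'fx', 'fy', 'cx', 'cy', 'extrinsics']
gear 0.85 [249.3, 430.3] 744 [ 0.4562 -0.2038  0.0353] [ 0.4257 -0.239   0.011 ] [ 0.4911 -0.1713  0.0624]
bearing 0.7 [258.5, 390.5] 592 [ 0.4581 -0.1189  0.0286] [ 0.4298 -0.1472  0.013 ] [ 0.489  -0.0879  0.0351]
spacer 0.77 [250.2, 338.2] 274 [ 0.4552 -0.0284  0.0511] [ 0.4334 -0.0494  0.0104] [ 0.4784 -0.0071  0.0561]
sprocket 0.62 [259.1, 297.5] 565 [0.4525 0.0627 0.0256] [0.4243 0.0326 0.0101] [0.4847 0.0938 0.0467]
strip_rack 0.67 [260.7, 340.9] 6436 [ 0.455  -0.0399  0.0142] [ 0.4098 -0.2557 -0.0025] [0.5047 0.149  0.0574]
fit_rack 0.66 [172.7, 328.1] 8124 [ 0.6269 -0.0122  0.017 ] [ 0.5694 -0.2086 -0.0028] [0.6906 0.1896 0.0653]
side 443.4083297771129 320.1779598983225 [[ 0.7277  0.4148 -0.5463  0.1569]
 [-0.6858  0.4277 -0.5888 -0.4112]
 [-0.0106  0.8031  0.5957  0.4771]
 [ 0.      0.      0.      1.    ]] ['img', 'z_map', 'fx', 'fy', 'cx', 'cy', 'extrinsics']
gear 0.61 [322.4, 382.4] 1881 [ 0.4516 -0.2112  0.0371] [ 0.4263 -0.2386  0.0147] [ 0.5044 -0.1654  0.0619]
bearing 0.89 [289.6, 346.0] 1251 [ 0.456  -0.1275  0.03  ] [ 0.4309 -0.1527  0.0147] [ 0.4934 -0.0788  0.0346]
spacer 0.87 [246.4, 293.4] 880 [ 0.4509 -0.0403  0.0432] [ 0.4353 -0.0528  0.0155] [0.4871 0.0063 0.0625]
sprocket 0.9 [225.1, 262.1] 977 [0.4513 0.0496 0.0304] [0.4253 0.0288 0.015 ] [0.495  0.0998 0.0463]
strip_rack 0.85 [280.2, 315.6] 8045 [ 0.4361 -0.0819  0.016 ] [ 0.4125 -0.2537 -0.0002] [0.519  0.1952 0.0551]
strip_rack 0.71 [306.5, 389.4] 216 [ 0.4586 -0.21    0.0453] [ 0.4554 -0.2138  0.0163] [ 0.4839 -0.1922  0.0629]
fit_rack 0.89 [214.7, 382.9] 8839 [ 0.6201 -0.0659  0.0196] [ 0.5707 -0.214   0.0007] [0.7278 0.2247 0.0666]
0.7 [-0.9893  1.3344  0.9893] 0.08550751645827499
```

View pics/top0.png

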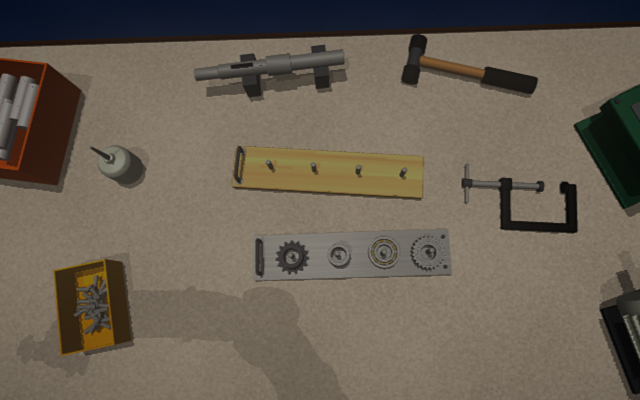

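View pics/side0.png

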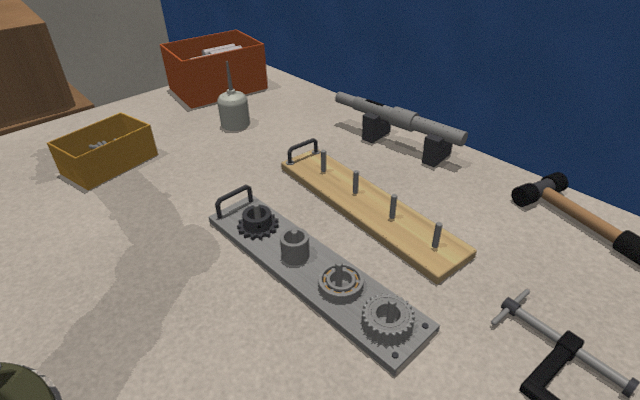

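The top view (and side view) shows both handles at the +y (left) end. On the steel rack from the handle: sprocket (292,257), spacer (339,254), bearing (384,252), gear (430,251). The empty fit rack has pegs near (268,165) to (403,173). Next I fit the rack and part poses.

```bash
python3 - <<'E'
from h import *
from scipy.optimize import least_squares
np.set_printoptions(precision=4,suppress=True)
def circ(p,R):
    f=lambda c:np.hypot(p[:,0]-c[0],p[:,1]-c[1])-R
    return least_squares(f,p.mean(0)[:2],loss='soft_l1',f_scale=.002).x
for cam in ['top','side']:
    w=np.load(cam+'0.npy'); P=w.reshape(-1,3); P=P[~np.isnan(P[:,0])]
    for nm,lo,hi,h in [('strip',(.40,-.27),(.525,.21),.015),('fit',(.56,-.23),(.73,.23),.018)]:
        s=P[(P[:,0]>lo[0])&(P[:,0]<hi[0])&(P[:,1]>lo[1])&(P[:,1]<hi[1])]
        t=s[abs(s[:,2]-h)<.0045]
        r=cv2.minAreaRect((t[:,:2]*1000).astype(np.float32)); print(cam,nm,r,np.median(t[:,2]), t[:,2].std())
        k=s[(s[:,2]>h+.03)&(s[:,2]<h+.055)]
        n,lab,c=None,None,None
        from scipy.cluster.hierarchy import fclusterdata
        if len(k)>3:
            L=fclusterdata(k[:,:2],.025,'distance','single')
            for i in set(L): print('   tall',(L==i).sum(),k[L==i].mean(0),k[L==i].max(0))
E
```

```text
top strip ((457.2327880859375, -53.43128967285156), (90.33195495605469, 395.7460021972656), 0.6220839619636536) 0.014189639650529218 0.0015797698007193287Traceback (most recent call last):
  File "<stdin>", line 17, in <module>
    Y = distance.pdist(X, metric=metric)
    return xpx.lazy_apply(_np_pdist, X, out,
           ~~~~~~~~~~~~~~^^^^^^^^^^^^^^^^^^^
                          # lazy_apply doesn't support Array kwargs
                          ^^^^^^^^^^^^^^^^^^^^^^^^^^^^^^^^^^^^^^^^^
    ...<4 lines>...
                          shape=((n * (n - 1)) // 2, ), dtype=X.dtype,
                          ^^^^^^^^^^^^^^^^^^^^^^^^^^^^^^^^^^^^^^^^^^^^
                          as_numpy=True, metric=metric, **kwargs)
                          ^^^^^^^^^^^^^^^^^^^^^^^^^^^^^^^^^^^^^^^
    out = wrapped(*args, **kwargs)
    out = func(*args_list, **kwargs)
    raise ValueError(f'Unknown Distance Metric: {mstr}')
ValueError: Unknown Distance Metric: single
```

```bash
python3 - <<'E'
from h import *
np.set_printoptions(precision=4,suppress=True)
H=dict(gear=.037,bearing=.031,spacer=.053,sprocket=.043)
for cam in ['top','side']:
    d=snap(cam); C=cloud(d)
    for n,h in H.items():
        m=arm.masks_of(cam,n); s=arm.spot_point(cam,n); p=arm.spot_point(cam,n+'_peg')
        if m:
            w=C[m[0]['region']]; w=w[abs(w[:,2]-h)<.003]
            (x,y),r=cv2.minEnclosingCircle((w[:,:2]*1000).astype(np.float32)); print(cam,n,'ring',x,y,r,len(w))
        for q,hh in ((s,.015),(p,.015)):
            for a in q[:1]: print('    ',round(a['score'],2),onplane(d,a['centre'],hh)[:2])
    for n in ['strip_rack','fit_rack']:
        for a in arm.spot_point(cam,n)[:1]: print(n,round(a['score'],2),onplane(d,a['centre'],0)[:2])
E
```

```text
top gear ring 456.814697265625 -202.00778198242188 31.677764892578125 515
     0.9 [ 0.4548 -0.2024]
     0.7 [0.4588 0.0675]
top bearing ring 459.7718505859375 -118.42465209960938 31.13740348815918 380
     0.97 [ 0.4628 -0.118 ]
     0.71 [ 0.4564 -0.2017]
top spacer ring 454.37677001953125 -28.536090850830078 20.908498764038086 165
     0.7 [ 0.4557 -0.0297]
     0.53 [ 0.4495 -0.0305]
top sprocket ring 454.56280517578125 64.27645874023438 22.928462982177734 229
     0.97 [0.4626 0.0667]
     0.52 [0.4555 0.0651]
strip_rack 0.71 [ 0.4553 -0.0671]
fit_rack 0.61 [ 0.6309 -0.0388]
side gear ring 459.0630798339844 -206.33848571777344 33.03880310058594 1299
     0.77 [ 0.4577 -0.202 ]
     0.68 [ 0.4639 -0.2057]
side bearing ring 462.1411437988281 -121.84737396240234 31.428565979003906 860
     0.65 [ 0.4611 -0.122 ]
     0.57 [ 0.4633 -0.1179]
side spacer ring 456.68603515625 -32.04912185668945 20.961198806762695 245
     0.77 [ 0.4589 -0.0274]
     0.67 [ 0.4577 -0.0232]
side sprocket ring 457.2978820800781 61.19873809814453 23.504812240600586 283
     0.63 [0.4624 0.0616]
     0.49 [0.4531 0.0581]
strip_rack 0.58 [ 0.4618 -0.0728]
fit_rack 0.75 [ 0.6346 -0.03  ]
```

```bash
python3 - <<'E'
from h import *
from scipy.cluster.hierarchy import fclusterdata
np.set_printoptions(precision=4,suppress=True)
for cam in ['top','side']:
    w=np.load(cam+'0.npy'); P=w.reshape(-1,3); P=P[~np.isnan(P[:,0])]
    s=P[(P[:,0]>.56)&(P[:,0]<.73)&(P[:,1]>-.23)&(P[:,1]<.25)]
    t=s[abs(s[:,2]-.018)<.0045]
    print(cam,cv2.minAreaRect((t[:,:2]*1000).astype(np.float32)),np.median(t[:,2]))
    k=s[s[:,2]>.035]; L=fclusterdata(k[:,:2],.025,'distance',method='single')
    for i in set(L):
        q=k[L==i]; u=q[q[:,2]>.058]; print('  ',len(q),q.mean(0),q.min(0),q.max(0),'top',len(u),u.mean(0) if len(u) else '')
    for i,q in enumerate(np.array([P[abs(P[:,0]-.64)<.0]])):pass
# orientation: yaw options
from scipy.spatial.transform import Rotation as R
print(R.from_rotvec(arm.read_orientation()).as_matrix())
for yaw in (-.08,0):
  for sg in (1,-1):
    z=sg*np.array([np.cos(yaw),np.sin(yaw),0]); x=np.array([0,0,-1.]); M=np.c_[x,np.cross(z,x),z]; rv=R.from_matrix(M).as_rotvec()
    for p in ([.457,-.204,.012],[.457,.064,.1],[.63,-.18,.1],[.65,.1,.02]): print(yaw,sg,p,arm.ik(p,rv))
E
```

```text
top ((630.1665649414062, -10.023773193359375), (394.9167175292969, 90.92730712890625), 85.12460327148438) 0.016987935845688862
   35 [0.6309 0.0168 0.0554] [0.6276 0.0123 0.0365] [0.6365 0.0221 0.0653] top 19 [0.6323 0.0173 0.0621]
   38 [0.6387 0.106  0.0539] [0.6354 0.1015 0.0366] [0.6441 0.1115 0.0641] top 19 [0.6402 0.1063 0.0612]
   142 [0.6436 0.1709 0.0484] [0.6104 0.1647 0.0355] [0.6807 0.1767 0.0552] top 0 
   37 [ 0.6156 -0.1612  0.0551] [ 0.6121 -0.1661  0.0359] [ 0.6214 -0.157   0.0644] top 21 [ 0.6167 -0.1616  0.0619]
   35 [ 0.6233 -0.0724  0.0547] [ 0.6198 -0.0773  0.036 ] [ 0.6292 -0.0676  0.0645] top 21 [ 0.6243 -0.0725  0.0617]
side ((633.0137939453125, -12.561416625976562), (397.10101318359375, 92.27822875976562), 85.0841293334961) 0.019593244986018915
   128 [ 0.6178 -0.1663  0.0519] [ 0.6143 -0.1703  0.0353] [ 0.6248 -0.1605  0.065 ] top 44 [ 0.6187 -0.1659  0.0625]
   106 [ 0.6257 -0.0771  0.0522] [ 0.6216 -0.0808  0.0351] [ 0.6317 -0.071   0.0666] top 37 [ 0.6262 -0.0766  0.0627]
   93 [0.6338 0.0123 0.0514] [0.63   0.0084 0.0365] [0.6389 0.0189 0.0658] top 27 
[... 944 characters left out ...]
-0.5669  1.6333  0.5491  0.8521  2.399 ]
0 1 [0.457, -0.204, 0.012] [ 0.169   0.6412  0.3064  2.0787 -0.4033  0.4777  0.7795]
0 1 [0.457, 0.064, 0.1] [-0.3419  0.4355  0.2101  2.0974 -0.1515  0.6226 -0.0275]
0 1 [0.63, -0.18, 0.1] [ 0.0277  0.6967  0.3733  1.5849 -0.2993  0.9169  0.5051]
0 1 [0.65, 0.1, 0.02] [-0.3099  0.776   0.2087  1.6398 -0.2149  0.7484 -0.0013]
0 -1 [0.457, -0.204, 0.012] [ 0.7695  0.6806 -0.6112  2.0713  0.6933  0.6005  2.8115]
0 -1 [0.457, 0.064, 0.1] [ 0.1845  0.4635 -0.5332  2.091   0.3706  0.6783  2.5465]
0 -1 [0.63, -0.18, 0.1] [-0.3068  0.9569  1.1501  1.5894 -0.9187  1.2191 -2.1142]
0 -1 [0.65, 0.1, 0.02] [ 0.1412  0.8254 -0.5886  1.6331  0.5684  0.8603  2.463 ]
```

```bash
cat >> h.py <<'E'
from scipy.spatial.transform import Rotation as R
def ori(yaw):
    z=np.array([np.cos(yaw),np.sin(yaw),0]); x=np.array([0,0,-1.])
    return R.from_matrix(np.c_[x,np.cross(z,x),z]).as_rotvec()
SY,FY=-.011,-.086
PART=dict(gear=(.458,-.2042),bearing=(.461,-.1201),spacer=(.4555,-.0303),sprocket=(.456,.0627))
PEG=dict(gear=(.6413,.1043),bearing=(.6334,.0148),spacer=(.6253,-.0748),sprocket=(.6177,-.1638))
E
python3 - <<'E'
from h import *
x,y=PART['gear']
arm.goto([x,y,.22],ori(SY)); arm.goto([x,y,.09],ori(SY))
arm.line_to([x,y,.016],feed=.06)
print(arm.read_force(),arm.read_eef_pos(),arm.read_t())
d=snap('side'); cv2.imwrite('pics/g1.png',cv2.resize(d['img'][200:400,240:540,::-1],None,fx=2.6,fy=2.6))
E
```

```text
[-0.66622589 -0.19737643  0.76308188] [ 0.45819448 -0.20432474  0.01631622] 7.1417
```

View pics/g1.png

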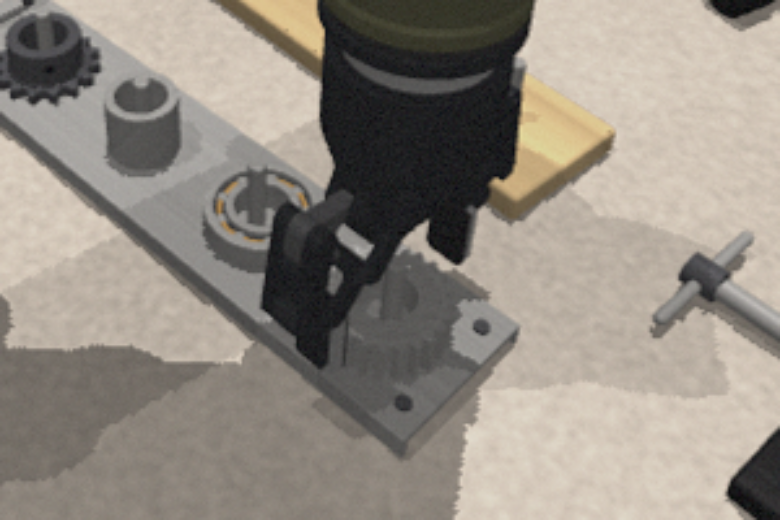

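The fingers straddle the gear at crop (320,365) and (450,260), clear of the bearing. I'll check tip height by depth, then close.

```bash
python3 - <<'E'
from h import *
np.set_printoptions(precision=4,suppress=True)
def tip():
    C=cloud(snap('side'))
    for c in (359,362,365): print(c,C[332:346:2,c].tolist() and np.round(C[330:346:2,c],3).tolist())
tip()
arm.gripper_close(60); print(arm.read_finger_gap(),arm.read_force(),arm.read_t()); 
d=snap('side'); cv2.imwrite('pics/g2.png',cv2.resize(d['img'][200:400,240:540,::-1],None,fx=2.6,fy=2.6))
E
```

```text
359 [[0.392, -0.217, 0.077], [0.404, -0.207, 0.052], [0.404, -0.208, 0.049], [0.405, -0.207, 0.043], [0.405, -0.207, 0.039], [0.417, -0.198, 0.016], [0.416, -0.198, 0.012], [0.417, -0.198, 0.007]]
362 [[0.405, -0.211, 0.058], [0.404, -0.212, 0.056], [0.404, -0.212, 0.052], [0.405, -0.212, 0.048], [0.404, -0.212, 0.045], [0.403, -0.213, 0.044], [0.418, -0.202, 0.014], [0.416, -0.203, 0.013]]
365 [[0.408, -0.213, 0.057], [0.409, -0.212, 0.053], [0.409, -0.212, 0.049], [0.408, -0.213, 0.046], [0.41, -0.212, 0.04], [0.409, -0.213, 0.038], [0.411, -0.211, 0.03], [0.418, -0.206, 0.015]]
0.06376788095249927 [-4.0465  1.204  14.3384] 7.6
```

View pics/g2.png

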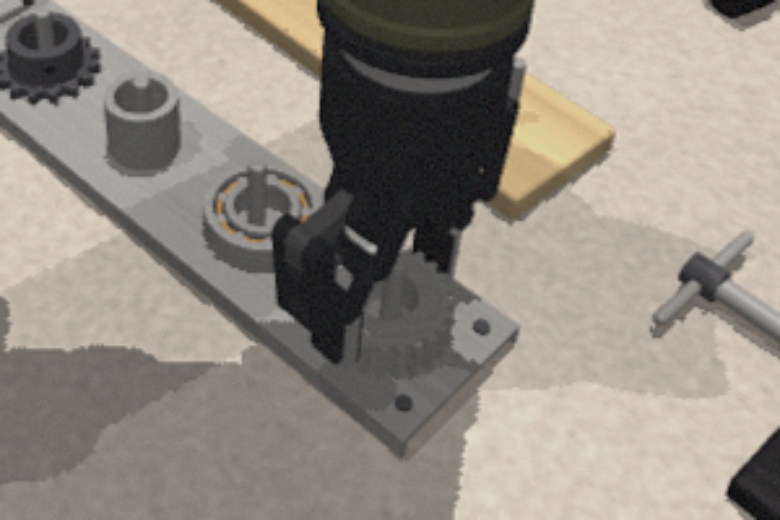

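Gear gripped (gap 64 mm), tips just over the board as expected. Transfer it.

```bash
cat >> h.py <<'E'
GZ=dict(gear=.016,bearing=.011,spacer=.030,sprocket=.0265)
GW=dict(gear=.065,bearing=.062,spacer=.042,sprocket=.046)
def pick(n):
    x,y=PART[n]
    arm.goto([x,y,.09],ori(SY)); arm.line_to([x,y,GZ[n]],feed=.07)
    arm.gripper_close(60); print(n,'gap',arm.read_finger_gap(),'F',arm.read_force())
def place(n,cam=True):
    (x,y),(u,v),z=PART[n],PEG[n],GZ[n]
    p=arm.read_eef_pos(); arm.line_to([x,y,z+.075],feed=.1)
    print('lifted gap',arm.read_finger_gap(),'F',arm.read_force())
    arm.line_to([u,v,z+.075],ori(FY),feed=.15); arm.wait(.2)
def lower(n):
    (u,v),z=PEG[n],GZ[n]
    for k in (.03,.010,.006,.0045,.0033):
        arm.line_to([u,v,z+k],feed=.08 if k>.02 else .03); f=arm.read_force(); print(k,np.round(f,1))
        if f[2]>15: break
    arm.let_go(); arm.line_to([u,v,max(z+.075,.09)],feed=.12); print('t',arm.read_t())
E
python3 - <<'E'
from h import *
place('gear')
print(arm.read_eef_pos(),arm.read_t())
for cam in ('side','top'):
    d=snap(cam,'lift_'+cam); C=cloud(d); m=arm.masks_of(cam,'gear')
    for q in m[:1]:
        w=C[q['region']]; print(cam,q['score'],q['centre'],np.nanmin(w,0),np.nanmax(w,0),np.nanmedian(w,0))
E
```

```text
lifted gap 0.06374401028272686 F [ 1.18131318 -0.3966931  -4.33967498]
[0.6412297  0.10399712 0.09106084] 11.2917
side 0.97 [133.4, 324.0] [0.60898628 0.0671805  0.00112078] [0.83442933 0.29786628 0.11453808] [0.6437354  0.08849883 0.10896349]
top 0.65 [158.5, 275.0] [ 0.60996438  0.07137668 -0.00137059] [0.70228305 0.10816698 0.22637212] [0.6343178  0.08486182 0.10884584]
```

View pics/lift_side.png

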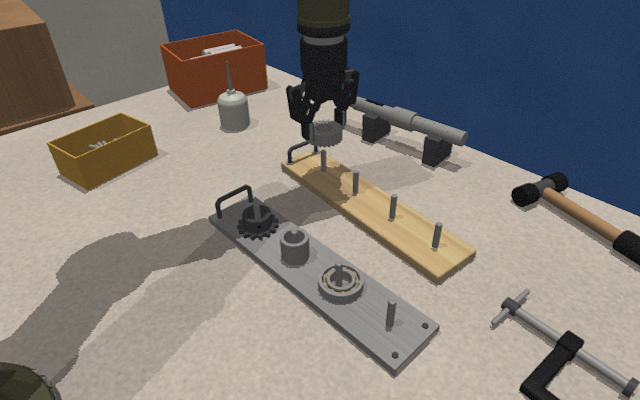

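The gear is held level at (327,133), above the peg at (323,160) next to the plywood handle. Lowering it.

```bash
python3 - <<'E'
from h import *
lower('gear')
pick('bearing'); place('bearing'); lower('bearing')
x,y=PART['spacer']; arm.goto([x,y,.1],ori(SY))
d=snap('side'); cv2.imwrite('pics/b.png',d['img'][:,:,::-1])
E
```

```text
0.03 [ 0.3 -0.9 -3.4]
0.01 [ 0.3 -0.4 -4.9]
0.006 [-0.2 -0.4 -4.4]
0.0045 [-0.8  0.7 -4. ]
0.0033 [-2.9 -0.7  6.2]
t 14.9167
bearing gap 0.059095192763431156 F [-2.32284111  1.74778072 10.89504339]
lifted gap 0.058916734603547925 F [-1.25383342  0.606871   -2.05074204]
0.03 [-0.3  0.8 -2.2]
0.01 [-0.5 -0.5 -2.3]
0.006 [ 0.1 -0.3 -1.7]
0.0045 [-0.5  0.1 -2.3]
0.0033 [-1.5  1.1  5.3]
t 23.875
```

View pics/b.png

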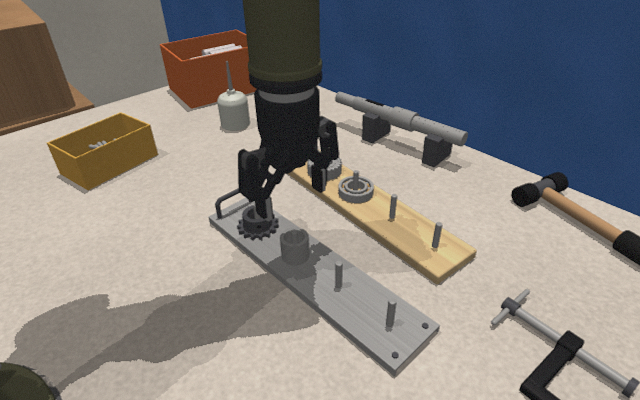

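The bearing sits flat on its peg at (356,188), with the gear behind the finger at (323,165). Continuing with the spacer and sprocket.

```bash
python3 - <<'E'
from h import *
np.set_printoptions(precision=4,suppress=True)
for n in ('spacer','sprocket'): pick(n); place(n); lower(n)
p=arm.read_eef_pos(); arm.line_to([p[0],p[1],.2],feed=.2); arm.goto([.35,.5,.3],ori(0.))
for cam in ('side','top'):
    d=snap(cam,'end_'+cam); C=cloud(d)
    for n,h in dict(gear=.04,bearing=.034,spacer=.056,sprocket=.046).items():
        m=arm.masks_of(cam,n)
        if m:
            w=C[m[0]['region']]; w=w[abs(w[:,2]-h)<.004]
            (x,y),r=cv2.minEnclosingCircle((w[:,:2]*1000).astype(np.float32)); print(cam,n,round(x),round(y),round(r),len(w),np.median(w[:,2]),PEG[n])
print(arm.read_t(),arm.read_force())
E
```

```text
spacer gap 0.0401331200144358 F [-0.8986  0.1819  9.0447]
lifted gap 0.03994313703455478 F [ 0.3236  0.0402 -2.4109]
0.03 [ 0.2  0.7 -1.2]
0.01 [ 0.2  0.3 -3.2]
0.006 [-0.8 -0.5 -2. ]
0.0045 [ 0.2  0.1 -1.7]
0.0033 [-0.6  0.2  3.3]
t 32.45
sprocket gap 0.04345600741767138 F [-2.4721  0.72   11.4966]
lifted gap 0.0435577964584912 F [-0.3845  0.1783 -3.4422]
0.03 [-0.2 -0.6 -3.3]
0.01 [-0.9 -0.9 -2.6]
0.006 [-0.3  0.3 -2.5]
0.0045 [-0.8  1.5 -3.9]
0.0033 [-1.3  2.1  3.5]
t 41.5333
side gear 643 101 33 435 0.0413012917815988 (0.6413, 0.1043)
side bearing 635 12 31 487 0.03459698547747719 (0.6334, 0.0148)
side spacer 627 -77 22 256 0.05702873157249541 (0.6253, -0.0748)
side sprocket 620 -167 24 368 0.04710514070173191 (0.6177, -0.1638)
top bearing 633 16 31 392 0.03263140143071647 (0.6334, 0.0148)
top spacer 625 -73 21 175 0.0549834260340033 (0.6253, -0.0748)
top sprocket 617 -162 23 240 0.04499584172495119 (0.6177, -0.1638)
45.2333 [-0.1275 -0.3264  0.5534]
```

```bash
python3 -c "
import cv2
a=cv2.imread('pics/end_side.png')[120:300,180:480];b=cv2.imread('pics/end_top.png')[130:290,200:480]
cv2.imwrite('pics/end.png',cv2.vconcat([cv2.resize(a,(560,336)),cv2.resize(b,(560,260))]))"
```

```text
(no output)
```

View pics/end.png

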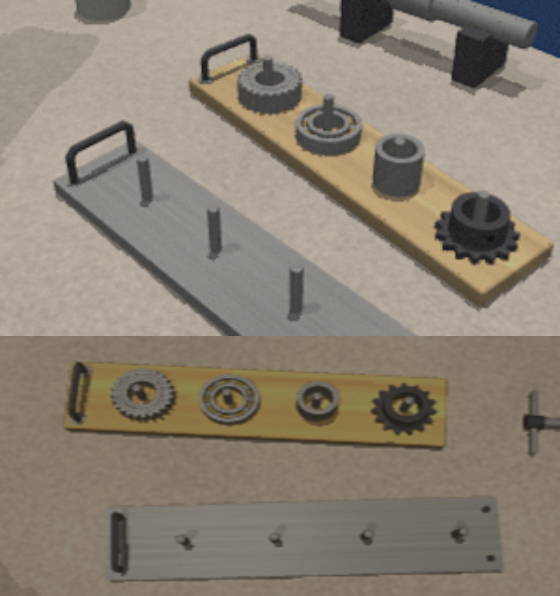

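All four parts lie flat over their pegs. From the handle they read gear, bearing, spacer, sprocket, which is the reverse of the strip-down order.

```bash
python3 -c "
from bench import arm
arm.finish_job()"
```

```text
the job is handed in; nothing more can be done
```

All four parts are on the plywood rack in reverse order: gear next to the handle, then bearing, spacer and sprocket. The job is handed in, with the arm clear after about 45 s of the 96 s allowed.

- **Last checks:** By depth, all four parts are within about 4 mm of their pegs, and their top faces are within about 2 mm of the expected height. In the final picture all four stand flat and the same way up.
- **Disagreements:** The two cameras differed by about 2–5 mm throughout, so I used their averages. In the last look the top-camera network did not report the gear. The side camera measured it 3–4 mm from its peg, and it shows plainly in both pictures.
- **Forces:** The highest wrist-force reading was about 15 N, as the gripper closed on the gear, and no lowering read above 7 N. I only sampled force between moves.

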